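Clamp the blood-tube rack on the mixer with its draw latch

TASK

Set the rack with the purple caps upright on the mixer's tray between the black rubber pad and the blue jaw bar, with its long side along the pad, and slide the jaw in until the rack is up against the pad. Then hook the latch's wire loop over the keeper on the jaw's frame and push the red lever over past centre until it lies fully down, so that the rack stays clamped when you let go. Leave the orange rack where it is.

Things in the scene. Friction and masses are not known exactly. Their poses are not given: they have to be found in the camera images.
- purple_rack_handle (a point): The rack to clamp: white, 130 x 70 mm (its own x and y), ten tubes with purple caps (tops 90 mm above its underside), about 320 g (varies). This point: centre of its purple grip bar, 122 mm above the underside; the bar is 60 mm long (x), 14 mm thick (y), 22 mm high. z is up.
- orange_rack_handle (a point): The same kind of rack with orange caps and an orange grip bar (the same point and axes). Not to be touched; it may stand in either rack place.
- tray_spot (a point): On top of the fixed mixer's tray (70 mm above the table): where the middle of a rack's underside lies when it just touches the rubber pad. z up; y from latch and pad to the jaw bar; x along the pad. Pad face at y = -35 mm, 130 mm long, 37 mm high. Jaw bar face at y = +35 mm plus the jaw joint's reading, 34 mm high. Two rods of the jaw's frame lie at x = +-95 mm (10 mm thick).
- pad (a joint): How far the sprung rubber pad is pressed in, m: 0 free, 6 N for each mm. It reads 2 to 5 mm when a rack is clamped.
- jaw (a joint): Slide of the blue frame (jaw bar, two rods, yoke and keeper are one piece), m: starts open at 0.018 to 0.028; moving towards the latch (-y) lessens it; 0 when it just touches a rack that is against the pad, a few mm below 0 when clamped. 1.5 N to slide, plus up to 6 N to push a rack along; stays where left.
- jaw_post (a point): On the axis of the upright steel post (12 mm thick) on the jaw bar's outer side, 50 mm above the tray, by which the jaw is pushed. An 18 mm black ball is centred 16 mm higher; the post is bare from 33 to 57 mm above the tray. It stands 48 mm to +x of the middle and 28 mm to +y of the jaw face. Axes as the tray's.
- keeper (a point): Top middle of the keeper on the frame's tongue, 32 mm above the tray: steel hook plate 22 mm wide (x), 6 mm thick (y), leaning 10 degrees to +y; the tongue's top is 13 mm above the tray. The loop's bar belongs in the gap (36 mm) on its +y side, between keeper and blue yoke, down on the tongue (bar axis 16 mm above the tray). Axes as the tray's.
- lever_pivot (a point): Axis of the red lever (along x), fixed to the tray, 24 mm above it and 206 mm to -y of tray_spot. Axes as the tray's.
- lever (a joint): Red lever, rad: the handle points (0.908 + this) rad from the tray's +y towards up. Starts nearly upright; 2.234 is fully closed, level, pointing to -y (stop). Grows as it is pushed over to -y and down. Unloaded it stays where left (0.04 N m). Hooked, it draws the rack to the pad, resists by about 3 N at its end from 1.4 on and passes centre near 2.0: let go short of 1.85 it springs back, past 2.1 it stays shut.
- lever_end (a point): Free end of the red lever's handle, on its centre line, 75 mm from the pivot. The handle is 14 mm wide (x) and 8 mm thick.
- loop (a joint): Wire loop relative to the lever, rad: the loop points (lever + loop) rad from the tray's +y towards up; a sum of 0 is level towards the jaw. Starts tipped back to -y, resting on its stop at 1.85. A free hinge: let go, the loop (40 g) falls back to that stop, or forward onto the jaw, and it lies there while the lever turns.
- loop_hinge (a point): Hinge of the loop on the lever (axis along the tray's x), 16 mm from the lever's pivot, (1.047 + lever) rad from the tray's +y towards up.
- loop_bar (a point): Middle of the loop's cross bar, 80 mm from loop_hinge: steel wire 6 mm thick, along x; the two side wires are 42 mm apart.
- loop_knob (a point): Centre of the loop's yellow grip, a cylinder 16 mm in diameter and 20 mm long lying along x, 42 mm from the cross bar, square to the loop, on its upper side when the loop lies over the keeper. Pinched by its two flat ends (along x) it can turn between the fingers as the loop swings.

How it is judged:
On the way, in this order (a step that is already met when the one before it is completed fails the run):
1. the purple rack stands on the tray, along the pad, between pad and jaw, not held (x of purple_rack_handle in the frame of tray_spot between -0.02 and 0.02 m and z of purple_rack_handle in the frame of tray_spot between 0.112 and 0.13 m and angle between the y axis of purple_rack_handle and the y axis of tray_spot, either way round below 0.15 rad and angle between purple_rack_handle's own z axis and vertical below 0.1 rad and y of purple_rack_handle in the frame of tray_spot between -0.006 and 0.035 m and contact force between the fingers and anything else below 0.3 N), for 0.1 s.
2. the loop's cross bar is down behind the keeper, between it and the blue yoke (y of loop_bar in the frame of keeper between 0.001 and 0.036 m and z of loop_bar in the frame of keeper between -0.026 and -0.006 m), for 0.2 s.
3. the lever is over and the pad is pressed by the clamped rack (all of step 2 and value of joint lever above 2.1 rad and value of joint pad above 0.001 m), for 0.2 s.
At the end, for the whole second after the job is handed in: The purple rack stands upright (within 0.1 rad) on the tray, within 20 mm of the middle along the pad and 0.15 rad of parallel to it, against the pad; the cross bar is hooked behind the keeper; the lever reads over 2.10 rad and the pad is pressed in by over 1 mm, with everything let go (all of step 3 and x of purple_rack_handle in the frame of tray_spot between -0.02 and 0.02 m and z of purple_rack_handle in the frame of tray_spot between 0.112 and 0.13 m and angle between the y axis of purple_rack_handle and the y axis of tray_spot, either way round below 0.15 rad and angle between purple_rack_handle's own z axis and vertical below 0.1 rad and y of purple_rack_handle in the frame of tray_spot between -0.01 and 0.004 m and velocity of joint lever below 0.05 rad/s); the robot touches nothing.
It fails at once if the orange rack is shifted by over 30 mm (distance of orange_rack_handle from where it was at the start of the episode above 0.03 m).
It fails at once if the purple rack is tipped by over 45 degrees (angle between purple_rack_handle's own z axis and vertical above 0.785 rad).
It also fails if it takes over 72 s, if anything falls off the work surface, if the arm or the gripper's body presses on something with over 40 N, if the wrist force passes 120 N, or if a joint passes its speed limit or range.

ROBOT

A 6-joint arm with a two-finger parallel gripper is mounted at the origin on the work surface. World frame = base frame: x ahead of the robot, y to its left, z up, the work surface at z = 0. Lengths are in m, angles in rad, forces in N, time in s.
With the tool pointing down it reaches from about 0.35 to 0.85 m from the base axis. Payload 8.1 kg.
Tool frame: the origin (TCP) lies at the centre of the arm's flange, where the gripper is bolted on; the fingertips stand 186 mm ahead of it and the grasp point (between the pads) lies 167 mm ahead of it; z points along the fingers, y is the line along which they close (so a half turn about z gives the same grasp; the last joint's range is limited). The gripper opens to 93 mm and grips with 3 to 60 N. Pads are 15 mm wide; open, the fingers measure 128 mm over their backs; the gripper's body (75 mm by 188 mm) begins 65 mm behind the grasp point.
Start: joints at [-1.325, 0.13, 1.488, -0, 1.523, -0.085], TCP at [0.195, -0.567, 0.405] pointing down, gripper open.
Joint ranges: [-2.96, 2.96], [-0.89, 2.26], [0.02, 2.5], [-1.34, 4.48], [0, 2.73], [-2.66, 2.66]. Speed limits (rad/s): [2.39, 2.39, 2.79, 3.14, 3.14, 3.14].

INTERFACE

Orientations are given as a rotation vector (axis times angle).
In Python, from plant import read_state, read_camera, camera_params, robot gives the robot as it stands.
- The arm moves only by the tool carry_out, never from a script. Its argument "targets" is a list of rows, each an object of numbers: "hand": the opening in per cent of the stroke, from 0 (shut) to 100 (fully open); "x", "y", "z": the shift along the tool's x, y, z in m; "ax", "ay", "az": the turn, a rotation vector about the tool's x, y, z in rad. In form: [{"hand": .., "x": .., "y": .., "z": .., "ax": .., "ay": .., "az": ..}, ...]. A call has 1 to 8 rows; each row is the pose to reach, as a shift and turn from the pose commanded when the call began, along the tool's axes at that moment; what a row does not reach only later rows make up. A row lasts 1/8 s, in which the tool goes at most 62.5 mm and 10.7 degrees, less where a joint would pass 70% of its speed; a pose out of reach is approached as far as the arm can. A call with a gripper value outside its range is refused whole. The fingers move at their own pace and stop on an object; "newtons" is the grip in N (left out, the last holds). Time passes only in rows, so rows that repeat a pose let the fingers close. It gives the time, the measured TCP pose, the force, the opening and the grip force at its end, in the units of the state.
- read_state(): the state, without advancing time (a new reading comes with each control period).
- read_camera(name): name is "scene" or "top" or "wrist"; returns (picture, depth): 400x640x3 uint8, blue, green, red; 400x640 float32, m along the optical axis (not along the pixel's ray), 0 where there is no reading.
- camera_params(name): a dict with "fx", "fy", "cx", "cy" (pixels), "position" and "rotation" of the camera in the world. Camera axes: x right, y up, looking along -z (the intrinsics and any distortion apply to the point x, -y, -z); pixel columns grow to the right and rows downward; lengths in m; the calibration is good to about 2 mm. The wrist camera is an equidistant fisheye: a pixel r from the principal point sees the ray r / f radians off the axis. A picture is of the moment at which its call begins: read the wrist's pose just before it. camera_params takes no time and is no camera call; for the wrist camera it gives the pose at the moment of the call.
- robot.close_job(): hands the job in; it is judged then, once.
The state is a dict: "t": time; "q": joint angles; "dq": joint speeds; "joint_torque": joint torques, N m; "tool_pos": TCP position; "orientation": TCP orientation; "force": force on the tool from outside, world axes, zero at the start; "wrist_torque": the same for the moment, N m; "opening": finger opening in m; "gripper_force": force on a finger pad.
Only numpy, scipy, OpenCV 4.12 (cv2) and the standard library are available. Lean on these libraries where they do the work, as an engineer would, in place of code of your own. Each camera call takes 0.05 s, during which the arm holds its last target. There are 200 camera calls.

## Working session

There is one attempt and no reset: what is moved stays moved. The work goes in short steps, Python scripts to look and compute and a tool call to move; the robot and the scene stay as the last step left them, time stands still between calls to the robot, and variables do not carry over. Pictures are saved under pics/ and viewed, at most 10 in all, crops included, and the job is handed in when it is done.

Besides the shell and the picture viewer there is one more tool, called after "Call:" in YAML: its name, and indented under it one key for each argument. carry_out: Moves the arm, as the interface text tells. Its arguments: {"type":"object","properties":{"targets":{"type":"array","items":{"type":"object","properties":{"hand":{"type":"number"},"x":{"type":"number"},"y":{"type":"number"},"z":{"type":"number"},"ax":{"type":"number"},"ay":{"type":"number"},"az":{"type":"number"}}}},"newtons":{"type":"number"}},"required":["targets"]}

```bash
mkdir -p pics; ls; python3 - <<'E'
from plant import read_state, read_camera, camera_params
import cv2, numpy as np
s=read_state();print(s)
for n in("scene","top"):
    p,d=read_camera(n);cv2.imwrite(f"pics/{n}0.png",p);np.savez(f"pics/{n}0.npz",p=p,d=d);print(n,camera_params(n))
E
```

```text
pics
{'t': 0.0, 'q': array([-1.32538023e+00,  1.31163147e-01,  1.48926631e+00,  4.17513514e-05,
        1.52303262e+00, -8.54230406e-02]), 'dq': array([ 0.00058045,  0.00106011,  0.00067536,  0.00045636, -0.00058677,
        0.00180089]), 'joint_torque': array([-8.87913448e-04, -5.59838998e+01, -4.91765678e+01,  7.67797348e-02,
        3.54453118e-02, -1.62446181e-04]), 'tool_pos': array([ 0.1948612 , -0.56723112,  0.40369309]), 'orientation': array([-3.09686711e+00, -5.17003535e-01,  1.69262094e-04]), 'force': array([-0.44844348,  0.26066967,  0.36595001]), 'wrist_torque': array([ 0.00345352, -0.00749893, -0.0063205 ]), 'gripper_force': 0.0, 'opening': 0.09331675018916667}
scene {'fx': 514.3205734856537, 'fy': 514.3205734856537, 'cx': 316.5060305393441, 'cy': 203.8082873197564, 'position': array([ 0.83862545, -0.36850893,  0.96614887]), 'rotation': array([0.58969464, 0.17749767, 0.53643163])}
top {'fx': 407.5292177467983, 'fy': 407.5292177467983, 'cx': 319.113555802553, 'cy': 205.11191341017746, 'position': array([0.4633761 , 0.10334145, 1.07545249]), 'rotation': array([ 0.07172221, -0.05607809, -1.57927186])}
```

View pics/scene0.png

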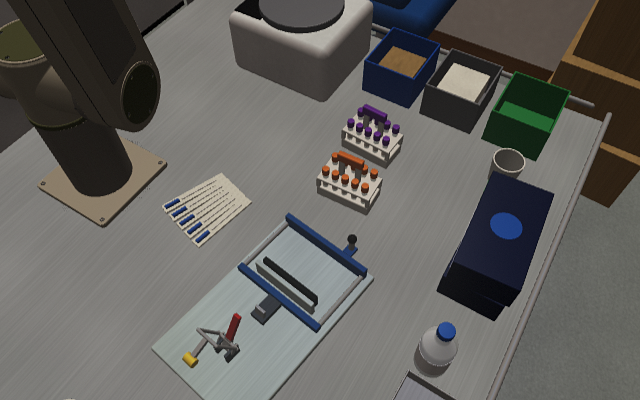

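View pics/top0.png

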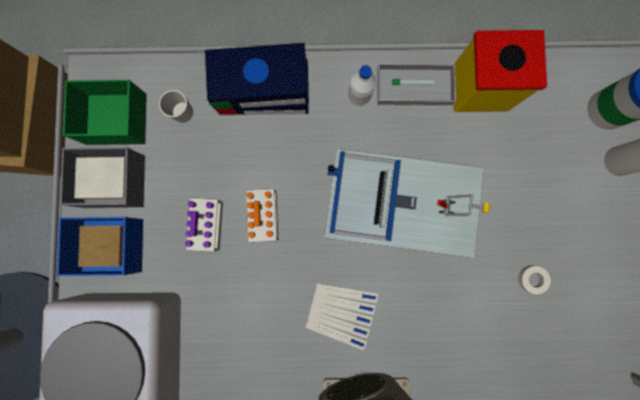

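Scene view: purple rack bar is at (375,114), orange bar at (350,160), jaw ball at (352,240), pad at (290,283), lever at (233,325) and knob at (190,359). Top view: purple bar (192,224), orange bar (256,215), ball (332,170), pad (380,198), yoke (393,200), keeper (405,202), lever (442,204) and knob (487,208).

```bash
cat > h.py <<'E'
import numpy as np, cv2
from scipy.spatial.transform import Rotation as R
from plant import read_state, read_camera, camera_params, robot
def ray(c,u,v,fish=False):
    x=(u-c['cx'])/c['fx'];y=(v-c['cy'])/c['fy']
    if fish:
        r=np.hypot(x,y)+1e-9;k=np.tan(r)/r;x,y=x*k,y*k
    return np.stack([x,-y,-np.ones_like(x)],-1)
def cloud(c,d,fish=False):
    v,u=np.mgrid[:400,:640].astype(float)
    P=(ray(c,u,v,fish)*d[...,None])@R.from_rotvec(c['rotation']).as_matrix().T+c['position']
    P[d==0]=np.nan
    return P
def tri(rays): # [(pos,dir)]
    A=np.zeros((3,3));b=np.zeros(3)
    for p,w in rays:
        w=w/np.linalg.norm(w);M=np.eye(3)-np.outer(w,w);A+=M;b+=M@p
    return np.linalg.solve(A,b)
COL={'purple':((130,80,40),(160,255,255)),'orange':((5,150,120),(15,255,255)),'red':((0,150,80),(4,255,255)),'yellow':((20,150,120),(32,255,255)),'blue':((105,120,50),(120,255,255))}
def mask(p,col):
    return cv2.inRange(cv2.cvtColor(p,cv2.COLOR_BGR2HSV),*map(np.array,COL[col]))>0
E
python3 - <<'E'
from h import *
for n,boxes in (("scene",{'purple':(340,95,410,150),'orange':(315,145,385,200),'red':(210,300,250,350),'yellow':(175,345,205,375)}),("top",{'purple':(180,190,225,255),'orange':(240,185,280,245),'red':(430,190,460,215),'yellow':(478,198,497,218)})):
    z=np.load(f"pics/{n}0.npz");p,d=z['p'],z['d'];c=camera_params(n);P=cloud(c,d)
    for k,(a,b,e,f) in boxes.items():
        m=np.zeros(d.shape,bool);m[b:f,a:e]=mask(p,k)[b:f,a:e]
        nb,L,S,C=cv2.connectedComponentsWithStats(m.astype(np.uint8))
        i=1+np.argmax(S[1:,4]);Q=P[L==i];Q=Q[~np.isnan(Q[:,0])]
        top=Q[Q[:,2]>np.nanmax(Q[:,2])-.008]
        _,_,V=np.linalg.svd((top-top.mean(0))[:,:2])
        print(n,k,S[i,4],C[i].round(1),'mean',Q.mean(0).round(4),'top',top.mean(0).round(4),'max',Q.max(0).round(4),'min',Q.min(0).round(4),'ang',np.arctan2(V[0,1],V[0,0]).round(3))
    pts={'scene':{'ball':(352,240),'yokeL':(243,267),'yokeR':(317,325),'barL':(291,217),'barR':(363,272),'padL':(265,261),'padR':(316,302),'tray':(200,310)},
     'top':{'ball':(332,170),'yokeL':(389,237),'yokeR':(397,162),'barL':(332,235),'barR':(339,153),'padL':(377,223),'padR':(382,172),'tray':(440,235)}}[n]
    for k,(u,v) in pts.items(): print(n,k,np.nanmedian(P[v-1:v+2,u-1:u+2].reshape(-1,3),0).round(4))
    np.save(f'pics/{n}cloud.npy',P)
E
```

```text
scene purple 250 [372.6 112.6] mean [0.4976 0.4067 0.1238] top [0.5024 0.4054 0.1332] max [0.5309 0.4412 0.1378] min [0.4492 0.3969 0.0772] ang -0.077
scene orange 138 [347.9 156.7] mean [0.5157 0.262  0.1266] top [0.5234 0.2588 0.1335] max [0.5517 0.2861 0.1379] min [0.4687 0.2498 0.0861] ang 0.059
scene red 149 [232.3 325.7] mean [ 0.5398 -0.1706  0.1399] top [ 0.5418 -0.1588  0.1569] max [ 0.5485 -0.1546  0.1615] min [ 0.5316 -0.1862  0.1134] ang 0.216
scene yellow 99 [189.  358.4] mean [ 0.5275 -0.2567  0.1751] top [ 0.5275 -0.2567  0.1751] max [ 0.5375 -0.249   0.1788] min [ 0.5173 -0.2636  0.1707] ang -0.123
scene ball [0.6286 0.0802 0.1429]
scene yokeL [ 0.4677 -0.0531  0.0907]
scene yokeR [ 0.6492 -0.0772  0.0895]
scene barL [0.4888 0.0825 0.1047]
scene barR [0.6712 0.0514 0.1023]
scene padL [ 0.5022 -0.027   0.1071]
scene padR [ 0.6237 -0.0393  0.0851]
scene tray [ 0.4446 -0.1607  0.0701]
top purple 221 [191.8 223.1] mean [0.5019 0.4125 0.1194] top [0.5012 0.4052 0.1341] max [0.5386 0.4671 0.1386] min [ 0.4718  0.3973 -0.0018] ang 3.094
top orange 209 [254.  213.8] mean [0.5224 0.2663 0.1176] top [0.5215 0.2581 0.1345] max [0.5529 0.2877 0.1378] min [0.4921 0.2516 0.0624] ang -3.1
top red 35 [441.9 203.3] mean [ 0.5403 -0.1677  0.1473] top [ 0.5415 -0.1589  0.1588] max [ 0.5474 -0.1556  0.1627] min [ 0.5332 -0.1833  0.1256] ang -1.359
top yellow 47 [486.  207.2] mean [ 0.5285 -0.2558  0.1763] top [ 0.5282 -0.2559  0.1765] max [ 0.5378 -0.2491  0.18  ] min [ 0.5198 -0.2627  0.1694] ang 2.897
top ball [0.6204 0.0818 0.1436]
top yokeL [ 0.465  -0.0544  0.0921]
top yokeR [ 0.647  -0.078   0.0919]
top barL [0.4712 0.082  0.071 ]
top barR [0.6744 0.0621 0.0736]
top padL [ 0.4983 -0.0242  0.108 ]
top padR [ 0.6205 -0.0391  0.1066]
top tray [ 0.4688 -0.1826  0.0698]
```

```bash
python3 - <<'E'
import cv2
p=cv2.imread('pics/scene0.png');cv2.imwrite('pics/sc_crop.png',cv2.resize(p[200:400,140:390],None,fx=3,fy=3,interpolation=cv2.INTER_CUBIC)[:600])
E
```

```text
(no output)
```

View pics/sc_crop.png

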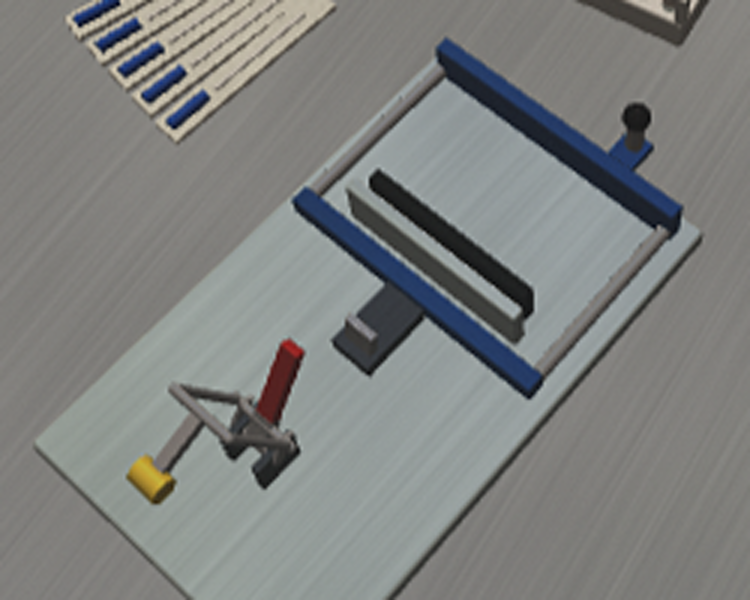

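The crop shows the loop tipped back with its knob toward -y, the lever nearly upright, and the keeper on the dark tongue beyond the yoke. Next I fit the tray frame and the rack.

```bash
python3 - <<'E'
from h import *
a=-0.125;
for n in("scene","top"):
    P=np.load(f'pics/{n}cloud.npy');p=np.load(f'pics/{n}0.npz')['p'];V=P.reshape(-1,3);ok=~np.isnan(V[:,0]);B=p.reshape(-1,3)[ok].astype(int);V=V[ok]
    hsv=cv2.cvtColor(p,cv2.COLOR_BGR2HSV).reshape(-1,3)[ok]
    def box(lo,hi): return np.all((V>lo)&(V<hi),1)
    # pad dark
    m=box((.47,-.06,.100),(.66,.0,.112))&(B.max(1)<60); Q=V[m]
    s=np.polyfit(Q[:,0],Q[:,1],1); print(n,'pad',len(Q),'slope',s[0].round(4),'mean',Q.mean(0).round(4))
    r=cv2.minAreaRect((Q[:,:2]*1000).astype(np.float32));print('  rect',r)
    blue=(hsv[:,0]>100)&(hsv[:,0]<125)&(hsv[:,1]>120)
    for nm,lo,hi in(('yoke',(.42,-.1,.085),(.7,-.04,.097)),('bar',(.44,.03,.098),(.72,.1,.11))):
        Q=V[box(lo,hi)&blue];r=cv2.minAreaRect((Q[:,:2]*1000).astype(np.float32));print('  ',nm,len(Q),Q[:,2].mean().round(4),np.round(r[0],1),np.round(r[1],1),round(r[2],2), 'slope',np.polyfit(Q[:,0],Q[:,1],1)[0].round(4))
    Q=V[box((.58,.05,.118),(.67,.12,.16))];print('  ball',len(Q),Q.mean(0).round(4),Q.max(0).round(4),Q.min(0).round(4))
    Q=V[box((.5,-.14,.095),(.6,-.08,.11))];print('  keeper',len(Q),Q.mean(0).round(4),Q.max(0).round(4),Q.min(0).round(4))
    Q=V[box((.4,.34,.125),(.6,.46,.145))];r=cv2.minAreaRect((Q[:,:2]*1000).astype(np.float32));print('  purplebar',len(Q),r,np.polyfit(Q[:,0],Q[:,1],1)[0])
    Q=V[box((.4,.34,.03),(.6,.46,.145))];r=cv2.minAreaRect((Q[:,:2]*1000).astype(np.float32));print('  purplerack',len(Q),r)
    Q=V[box((.5,-.21,.115),(.58,-.14,.175))&(hsv[:,0]<6)&(hsv[:,1]>140)];yt=(Q-[.54,-.17,0])@np.array([-np.sin(a),np.cos(a),0]);print('  lever dz/dy',np.polyfit(Q[:,2],yt,1),Q.mean(0).round(4))
E
```

```text
scene pad 409 slope -0.1398 mean [ 0.5628 -0.035   0.1063]
  rect ((560.8944091796875, -39.667503356933594), (24.984228134155273, 137.11680603027344), 81.45682525634766)
   yoke 662 0.0895 [555.3 -66.1] [ 13.1 197.7] 81.78 slope -0.1452
   bar 532 0.1043 [576.6  81.4] [ 35.3 199.6] 81.88 slope -0.1199
  ball 89 [0.6269 0.0824 0.1382] [0.6342 0.0926 0.148 ] [0.6176 0.076  0.1182]
  keeper 59 [ 0.5495 -0.1103  0.101 ] [ 0.5606 -0.1058  0.1057] [ 0.5386 -0.1146  0.0954]
  purplebar 173 ((501.8948059082031, 406.004150390625), (15.982060432434082, 59.50398254394531), 85.46800994873047) -0.06211102339664444
  purplerack 2032 ((501.2123718261719, 408.78955078125), (79.2431869506836, 132.05194091796875), 86.54977416992188)
  lever dz/dy [ 0.6590339  -0.09277628] [ 0.5401 -0.1703  0.1403]
top pad 181 slope -0.145 mean [ 0.5591 -0.0312  0.1078]
  rect ((559.259521484375, -31.965253829956055), (8.54330062866211, 124.09658813476562), 81.77836608886719)
   yoke 377 0.0905 [556.  -66.9] [ 13.3 194.3] 81.93 slope -0.1436
   bar 329 0.1053 [575.9  81.2] [ 31.7 194.5] 81.79 slope -0.1221
  ball 46 [0.624  0.0837 0.1433] [0.6326 0.0909 0.1478] [0.6165 0.077  0.1371]
  keeper 24 [ 0.5482 -0.1109  0.1031] [ 0.5575 -0.1065  0.1071] [ 0.5383 -0.1146  0.1007]
  purplebar 174 ((500.3655090332031, 405.158447265625), (13.860151290893555, 58.517452239990234), 86.5948486328125) -0.053221368325547316
  purplerack 1625 ((500.3066101074219, 405.3419189453125), (71.3654556274414, 129.98114013671875), 86.74176788330078)
  lever dz/dy [ 0.74483528 -0.10736633] [ 0.5404 -0.1674  0.1476]
```

```bash
cat >> h.py <<'E'
# tray frame
YAW=-0.143; X=np.array([np.cos(YAW),np.sin(YAW),0]); Y=np.array([-np.sin(YAW),np.cos(YAW),0]); SPOT=np.array([.5648,.0069,.070])
def tray(x,y,z): return SPOT+x*X+y*Y+np.array([0,0,z])
def shift(tgt,yaw,pose=None):
    """tool shift + turn from pose (pos, yaw) (default: as measured) to TCP tgt, tool down at yaw"""
    if pose is None:
        s=read_state();M=R.from_rotvec(s['orientation']);p=s['tool_pos']
    else: p=np.array(pose[0]);M=R.from_euler('z',pose[1])*R.from_euler('x',np.pi)
    G=R.from_euler('z',yaw)*R.from_euler('x',np.pi)
    return M.inv().apply(np.array(tgt)-p).round(4),(M.inv()*G).as_rotvec().round(4)
E
python3 - <<'E'
from h import *
w=([.45,-.1,.42],.14);q=([.5011,.4055,.42],-.058)
print(shift(*w),shift(*q,pose=w))
E
```

```text
(array([ 0.3931, -0.3591, -0.0156]), array([-0.0017,  0.    ,  0.1908])) (array([ 0.1211, -0.4934, -0.    ]), array([-0.   , -0.   ,  0.198]))
```

Call:
carry_out:
  targets:
    - {"hand":70,"x":0.393,"y":-0.359,"z":-0.016,"az":0.19}
    - {"x":0.393,"y":-0.359,"z":-0.016,"az":0.19}
    - {"x":0.393,"y":-0.359,"z":-0.016,"az":0.19}
    - {"x":0.393,"y":-0.359,"z":-0.016,"az":0.19}
    - {"x":0.393,"y":-0.359,"z":-0.016,"az":0.19}
    - {"x":0.393,"y":-0.359,"z":-0.016,"az":0.19}
    - {"x":0.393,"y":-0.359,"z":-0.016,"az":0.19}
    - {"x":0.393,"y":-0.359,"z":-0.016,"az":0.19}

```text
schema error: expected keys hand, x, y, z, ax, ay, az
```

Call:
carry_out:
  targets:
    - {"hand":70,"x":0.393,"y":-0.359,"z":-0.016,"ax":0,"ay":0,"az":0.19}
    - {"hand":70,"x":0.393,"y":-0.359,"z":-0.016,"ax":0,"ay":0,"az":0.19}
    - {"hand":70,"x":0.393,"y":-0.359,"z":-0.016,"ax":0,"ay":0,"az":0.19}
    - {"hand":70,"x":0.393,"y":-0.359,"z":-0.016,"ax":0,"ay":0,"az":0.19}
    - {"hand":70,"x":0.393,"y":-0.359,"z":-0.016,"ax":0,"ay":0,"az":0.19}
    - {"hand":70,"x":0.393,"y":-0.359,"z":-0.016,"ax":0,"ay":0,"az":0.19}
    - {"hand":70,"x":0.393,"y":-0.359,"z":-0.016,"ax":0,"ay":0,"az":0.19}
    - {"hand":70,"x":0.393,"y":-0.359,"z":-0.016,"ax":0,"ay":0,"az":0.19}

```text
t: 1.1
tool_pos: [0.4348, -0.1268, 0.4197]
orientation: [3.134, 0.221, 0.0]
force: [1.7, -0.6, 0.2]
opening: 0.0655
gripper_force: 0.0
```

```bash
python3 - <<'E'
from h import *
s=read_state();print(s['t'],s['tool_pos'],s['opening'],shift([.5011,.4055,.42],-.058))
E
```

```text
1.1 [ 0.43481596 -0.12683559  0.41970491] 0.06546914532921916 (array([ 1.402e-01, -5.178e-01, -4.000e-04]), array([ 0.0002, -0.0002,  0.1986]))
```

Call:
carry_out:
  targets:
    - {"hand":70,"x":0.14,"y":-0.518,"z":0,"ax":0,"ay":0,"az":0.199}
    - {"hand":70,"x":0.14,"y":-0.518,"z":0,"ax":0,"ay":0,"az":0.199}
    - {"hand":70,"x":0.14,"y":-0.518,"z":0,"ax":0,"ay":0,"az":0.199}
    - {"hand":70,"x":0.14,"y":-0.518,"z":0,"ax":0,"ay":0,"az":0.199}
    - {"hand":70,"x":0.14,"y":-0.518,"z":0,"ax":0,"ay":0,"az":0.199}
    - {"hand":70,"x":0.14,"y":-0.518,"z":0,"ax":0,"ay":0,"az":0.199}
    - {"hand":70,"x":0.14,"y":-0.518,"z":0,"ax":0,"ay":0,"az":0.199}
    - {"hand":70,"x":0.14,"y":-0.518,"z":0,"ax":0,"ay":0,"az":0.199}

```text
t: 2.1
tool_pos: [0.4945, 0.3601, 0.4193]
orientation: [3.14, -0.091, -0.0]
force: [0.4, -0.3, 0.5]
opening: 0.065
gripper_force: 0.0
```

```bash
python3 - <<'E'
from h import *
c=camera_params("wrist");p,d=read_camera("wrist");cv2.imwrite("pics/w1.png",p);print(c)
P=cloud(c,d,True);
V=P.reshape(-1,3);h=mask(p,'purple').ravel()
Q=V[h&(V[:,2]>.12)&(V[:,2]<.145)];r=cv2.minAreaRect((Q[:,:2]*1000).astype(np.float32));print(len(Q),r,Q.mean(0),np.percentile(Q[:,2],95))
s=read_state();print(s['t'],s['tool_pos'],shift([.5011,.4055,.291],-.058))
E
```

```text
{'fx': 309.70691628693146, 'fy': 309.70691628693146, 'cx': 317.88295298459, 'cy': 204.44879353142022, 'position': array([0.57701247, 0.35523757, 0.39999023]), 'rotation': array([-0.23104344,  0.24490627, -1.61575864])}
1035 ((502.1053466796875, 406.9481201171875), (14.865434646606445, 58.649662017822266), 86.31169891357422) [0.50332763 0.40594605 0.1326178 ] 0.13473039848874754
2.15 [0.49381641 0.36601407 0.41722091] (array([ 0.0055, -0.0395,  0.1263]), array([-0.0022,  0.003 ,  0.0033]))
```

View pics/w1.png

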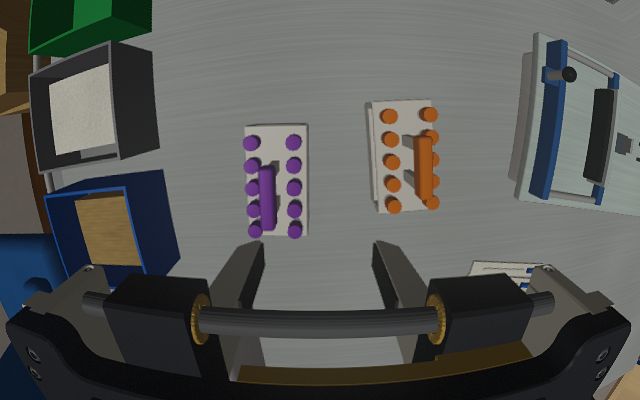

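The wrist view shows the purple bar at (267,198) and the fingers clear of both racks. The bar's position and height agree with the first measurement.

Call:
carry_out:
  targets:
    - {"hand":70,"x":0.006,"y":-0.034,"z":0.05,"ax":0,"ay":0,"az":0}
    - {"hand":70,"x":0.006,"y":-0.034,"z":0.07,"ax":0,"ay":0,"az":0}
    - {"hand":70,"x":0.006,"y":-0.034,"z":0.07,"ax":0,"ay":0,"az":0}

```text
t: 2.52
tool_pos: [0.502, 0.3907, 0.347]
orientation: [3.137, -0.091, -0.007]
force: [-0.2, -0.5, -0.1]
opening: 0.0648
gripper_force: 0.0
```

```bash
python3 - <<'E'
from h import *
s=read_state();print(s['t'],s['tool_pos'],np.abs(s['dq']).max(),shift([.5015,.406,.291],-.058))
E
```

```text
2.525 [0.50198205 0.39073438 0.34702479] 0.04979440654216191 (array([-0.0011, -0.0154,  0.056 ]), array([ 0.0035,  0.0042, -0.0001]))
```

Call:
carry_out:
  newtons: 30
  targets:
    - {"hand":70,"x":-0.001,"y":-0.0155,"z":0.01,"ax":0,"ay":0,"az":0}
    - {"hand":70,"x":-0.001,"y":-0.0155,"z":0.04,"ax":0.0035,"ay":0.004,"az":0}
    - {"hand":70,"x":-0.001,"y":-0.0155,"z":0.056,"ax":0.0035,"ay":0.004,"az":0}
    - {"hand":70,"x":-0.001,"y":-0.0155,"z":0.056,"ax":0.0035,"ay":0.004,"az":0}
    - {"hand":0,"x":-0.001,"y":-0.0155,"z":0.056,"ax":0.0035,"ay":0.004,"az":0}
    - {"hand":0,"x":-0.001,"y":-0.0155,"z":0.056,"ax":0.0035,"ay":0.004,"az":0}
    - {"hand":0,"x":-0.001,"y":-0.0155,"z":0.056,"ax":0.0035,"ay":0.004,"az":0}
    - {"hand":0,"x":-0.001,"y":-0.0155,"z":0.056,"ax":0.0035,"ay":0.004,"az":0}

```text
t: 3.52
tool_pos: [0.5027, 0.4072, 0.2942]
orientation: [-3.137, 0.091, -0.007]
force: [-0.8, 0.5, -0.8]
opening: 0.0296
gripper_force: 0.0
```

```bash
python3 - <<'E'
from h import *
s=read_state();print(s['t'],s['tool_pos'],s['opening'],s['gripper_force'])
a=tray(0,.011,0);print(a)
print(shift([a[0],a[1],.48],YAW))
E
```

```text
3.525 [0.50269034 0.40717517 0.29416506] 0.02960783770176831 0.0
[0.56636764 0.01778772 0.07      ]
(array([ 0.0871,  0.3843, -0.1869]), array([-0.0041, -0.0043,  0.0848]))
```

Call:
carry_out:
  newtons: 35
  targets:
    - {"hand":0,"x":0,"y":0,"z":0.002,"ax":0,"ay":0,"az":0}
    - {"hand":0,"x":0,"y":0,"z":0.002,"ax":0,"ay":0,"az":0}
    - {"hand":0,"x":0,"y":0,"z":0.002,"ax":0,"ay":0,"az":0}
    - {"hand":0,"x":0,"y":0,"z":-0.03,"ax":0,"ay":0,"az":0}
    - {"hand":0,"x":0,"y":0,"z":-0.08,"ax":0,"ay":0,"az":0}
    - {"hand":0,"x":0,"y":0,"z":-0.14,"ax":0,"ay":0,"az":0}
    - {"hand":0,"x":0,"y":0,"z":-0.187,"ax":0,"ay":0,"az":0}
    - {"hand":0,"x":0,"y":0,"z":-0.187,"ax":0,"ay":0,"az":0}

```text
t: 4.53
tool_pos: [0.5022, 0.4068, 0.4862]
orientation: [-3.132, 0.091, -0.017]
force: [0.7, 0.8, -3.4]
opening: 0.0135
gripper_force: 35.0
```

```bash
python3 - <<'E'
from h import *
s=read_state();print(s['t'],s['tool_pos'],s['opening'],s['gripper_force'],s['force'])
a=tray(0,.011,0)
print(shift([a[0],a[1],.48],YAW))
E
```

```text
4.525 [0.50220388 0.40684392 0.48615865] 0.013492837656292677 34.996633529663086 [ 0.73959271  0.76703282 -3.3707248 ]
(array([0.0866, 0.3847, 0.0037]), array([-0.0094, -0.0105,  0.0848]))
```

Call:
carry_out:
  targets:
    - {"hand":0,"x":0.006,"y":0.025,"z":0,"ax":0,"ay":0,"az":0.01}
    - {"hand":0,"x":0.017,"y":0.075,"z":0,"ax":0,"ay":0,"az":0.02}
    - {"hand":0,"x":0.031,"y":0.135,"z":0,"ax":0,"ay":0,"az":0.03}
    - {"hand":0,"x":0.044,"y":0.195,"z":0,"ax":0,"ay":0,"az":0.05}
    - {"hand":0,"x":0.058,"y":0.255,"z":0,"ax":0,"ay":0,"az":0.07}
    - {"hand":0,"x":0.071,"y":0.315,"z":0,"ax":0,"ay":0,"az":0.085}
    - {"hand":0,"x":0.081,"y":0.36,"z":0,"ax":0,"ay":0,"az":0.085}
    - {"hand":0,"x":0.0865,"y":0.3845,"z":0,"ax":0,"ay":0,"az":0.085}

```text
t: 5.52
tool_pos: [0.5656, 0.0151, 0.4764]
orientation: [-3.13, 0.228, 0.001]
force: [0.1, -0.5, -3.9]
opening: 0.0138
gripper_force: 35.0
```

```bash
python3 - <<'E'
from h import *
c=camera_params("wrist");p,d=read_camera("wrist");cv2.imwrite("pics/w2.png",p)
s=read_state();print(s['t'],s['tool_pos'],s['opening'],s['gripper_force'],s['force'],np.abs(s['dq']).max())
# re-measure pad & jaw bar with top cam
c=camera_params("top");p,d=read_camera("top");P=cloud(c,d).reshape(-1,3);Q=P[mask(p,'purple').ravel()];print(Q.max(0),Q.min(0))
a=tray(0,.011,0)
print(shift([a[0],a[1],.364],YAW))
E
```

```text
5.575 [0.56593013 0.0131301  0.47625713] 0.013688188795434585 34.989380836486816 [ 1.18376657 -0.51079408 -4.02772657] 0.06643110318441535
[nan nan nan] [nan nan nan]
(array([ 0.0003, -0.0026,  0.1124]), array([-0.0025,  0.0008, -0.0038]))
```

View pics/w2.png

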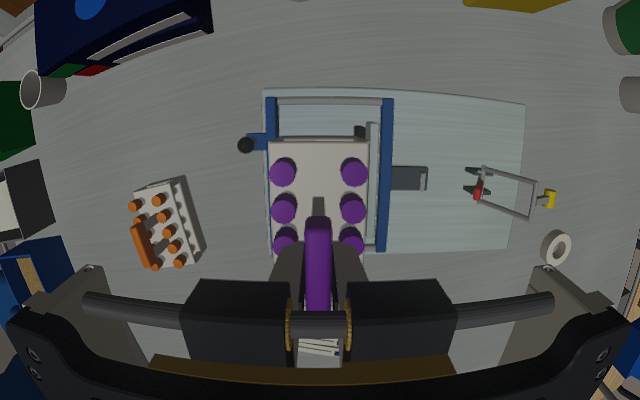

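The rack hangs upright and square above the gap between pad and jaw. I lower it now.

Call:
carry_out:
  targets:
    - {"hand":0,"x":0,"y":-0.003,"z":0.02,"ax":0,"ay":0,"az":0}
    - {"hand":0,"x":0,"y":-0.003,"z":0.05,"ax":0,"ay":0,"az":0}
    - {"hand":0,"x":0,"y":-0.003,"z":0.065,"ax":0,"ay":0,"az":0}
    - {"hand":0,"x":0,"y":-0.003,"z":0.065,"ax":0,"ay":0,"az":0}

```text
t: 6.12
tool_pos: [0.5658, 0.0218, 0.412]
orientation: [-3.13, 0.223, 0.001]
force: [0.1, 0.2, -4.0]
opening: 0.0135
gripper_force: 35.0
```

```bash
python3 - <<'E'
from h import *
s=read_state();print(s['t'],s['tool_pos'],s['force'],(s['tool_pos']-SPOT)@Y,(s['tool_pos']-SPOT)@X)
a=tray(0,.011,0)
print(shift([a[0],a[1],.363],YAW))
E
```

```text
6.125 [0.56579657 0.02176816 0.41202476] [ 0.09243886  0.18259301 -4.0465928 ] 0.014858423925915248 -0.0011325126964850825
(array([0.0012, 0.004 , 0.049 ]), array([-0.0036,  0.0009,  0.001 ]))
```

Call:
carry_out:
  targets:
    - {"hand":0,"x":0.001,"y":0.004,"z":0.01,"ax":-0.0035,"ay":0,"az":0}
    - {"hand":0,"x":0.001,"y":0.004,"z":0.03,"ax":-0.0035,"ay":0,"az":0}
    - {"hand":0,"x":0.001,"y":0.004,"z":0.043,"ax":-0.0035,"ay":0,"az":0}
    - {"hand":0,"x":0.001,"y":0.004,"z":0.049,"ax":-0.0035,"ay":0,"az":0}
    - {"hand":0,"x":0.001,"y":0.004,"z":0.049,"ax":-0.0035,"ay":0,"az":0}

```text
t: 6.75
tool_pos: [0.567, 0.0169, 0.3651]
orientation: [-3.133, 0.225, -0.004]
force: [-0.1, 0.3, -4.3]
opening: 0.0139
gripper_force: 35.0
```

```bash
python3 - <<'E'
from h import *
s=read_state();print(s['t'],s['tool_pos'],s['force'],(s['tool_pos']-SPOT)@Y,(s['tool_pos']-SPOT)@X)
E
```

```text
6.75 [0.56696762 0.01686937 0.36511308] [-0.10607369  0.25798751 -4.26811904] 0.010176521404746031 0.000724731038884948
```

Lower a little more, release, wait briefly, then rise.

Call:
carry_out:
  targets:
    - {"hand":0,"x":0,"y":0,"z":0.003,"ax":0,"ay":0,"az":0}
    - {"hand":0,"x":0,"y":0,"z":0.003,"ax":0,"ay":0,"az":0}
    - {"hand":60,"x":0,"y":0,"z":0.003,"ax":0,"ay":0,"az":0}
    - {"hand":60,"x":0,"y":0,"z":0.003,"ax":0,"ay":0,"az":0}
    - {"hand":60,"x":0,"y":0,"z":0.003,"ax":0,"ay":0,"az":0}
    - {"hand":60,"x":0,"y":0,"z":0.003,"ax":0,"ay":0,"az":0}
    - {"hand":60,"x":0,"y":0,"z":-0.055,"ax":0,"ay":0,"az":0}
    - {"hand":60,"x":0,"y":0,"z":-0.085,"ax":0,"ay":0,"az":0}

```text
t: 7.75
tool_pos: [0.567, 0.0169, 0.4538]
orientation: [-3.133, 0.225, -0.011]
force: [0.1, 1.1, 0.4]
opening: 0.0556
gripper_force: 0.0
```

```bash
python3 - <<'E'
from h import *
s=read_state();print(s['t'],s['tool_pos'],s['force'],s['opening'])
P,D={},{}
for n in("top","scene"):
    c=camera_params(n);p,d=read_camera(n);cv2.imwrite(f"pics/{n}3.png",p);V=cloud(c,d).reshape(-1,3)
    pur=mask(p,'purple').ravel()
    T=np.c_[(V-SPOT)@X,(V-SPOT)@Y,V[:,2]-.07]
    Q=T[pur&(T[:,2]>.115)&(T[:,2]<.15)&(abs(T[:,1])<.08)&(abs(T[:,0])<.1)]
    if len(Q)>20: print(n,'bar',len(Q),cv2.minAreaRect((Q[:,:2]*1000).astype(np.float32)),Q[:,2].max())
    Q=T[(T[:,2]>.050)&(T[:,2]<.08)&(abs(T[:,1]-.085)<.03)&(abs(T[:,0]-.048)<.03)];
    if len(Q): print('ball',len(Q),Q.mean(0))
b=tray(.048,.085,.062);print(b,shift([b[0],b[1],.45],1.428), shift([b[0],b[1],b[2]+.167],1.428))
E
```

```text
7.75 [0.56701567 0.01688423 0.45382117] [0.08224563 1.06243946 0.39880025] 0.05560860243758408
top bar 24 ((-19.303688049316406, 7.584354400634766), (5.688052177429199, 18.159746170043945), 88.91482543945312) 0.1376130486129818
scene bar 305 ((1.2788619995117188, 10.144474029541016), (15.210721969604492, 58.00817108154297), 89.55986022949219) 0.13801065016689334
ball 86 [0.05065171 0.08368167 0.06884162]
[0.62442368 0.08419177 0.132     ] (array([ 0.0466, -0.0747,  0.0066]), array([ 0.0083, -0.01  , -1.5711])) (array([ 0.0448, -0.0746,  0.1576]), array([ 0.0083, -0.01  , -1.5711]))
```

Call:
carry_out:
  targets:
    - {"hand":60,"x":0.023,"y":-0.038,"z":0,"ax":0,"ay":0,"az":-0.19}
    - {"hand":60,"x":0.046,"y":-0.075,"z":0,"ax":0,"ay":0,"az":-0.38}
    - {"hand":60,"x":0.046,"y":-0.075,"z":0,"ax":0,"ay":0,"az":-0.57}
    - {"hand":60,"x":0.046,"y":-0.075,"z":0,"ax":0,"ay":0,"az":-0.76}
    - {"hand":60,"x":0.046,"y":-0.075,"z":0,"ax":0,"ay":0,"az":-0.95}
    - {"hand":60,"x":0.046,"y":-0.075,"z":0,"ax":0,"ay":0,"az":-1.14}
    - {"hand":60,"x":0.046,"y":-0.075,"z":0,"ax":0,"ay":0,"az":-1.32}
    - {"hand":60,"x":0.046,"y":-0.075,"z":0,"ax":0,"ay":0,"az":-1.5}

```text
t: 8.85
tool_pos: [0.6229, 0.0845, 0.4495]
orientation: [2.439, 1.978, 0.002]
force: [0.2, -0.2, 0.6]
opening: 0.0555
gripper_force: 0.0
```

```bash
python3 - <<'E'
from h import *
s=read_state();print(s['t'],s['tool_pos'],s['force'],s['opening'])
b=tray(.049,.085,.060);print(b,shift([b[0],b[1],b[2]+.167],1.428))
E
```

```text
8.85 [0.62292777 0.08453274 0.44952986] [ 0.16408107 -0.23809985  0.57581783] 0.05549036435648931
[0.62541347 0.08404925 0.13      ] (array([0.    , 0.0022, 0.1525]), array([ 0.0019, -0.    , -0.065 ]))
```

Call:
carry_out:
  newtons: 30
  targets:
    - {"hand":60,"x":0,"y":0.002,"z":0.05,"ax":0,"ay":0,"az":-0.07}
    - {"hand":60,"x":0,"y":0.002,"z":0.1,"ax":0,"ay":0,"az":-0.07}
    - {"hand":60,"x":0,"y":0.002,"z":0.14,"ax":0,"ay":0,"az":-0.07}
    - {"hand":60,"x":0,"y":0.002,"z":0.1525,"ax":0,"ay":0,"az":-0.07}
    - {"hand":0,"x":0,"y":0.002,"z":0.1525,"ax":0,"ay":0,"az":-0.07}
    - {"hand":0,"x":0,"y":0.002,"z":0.1525,"ax":0,"ay":0,"az":-0.07}
    - {"hand":0,"x":0,"y":0.002,"z":0.1525,"ax":0,"ay":0,"az":-0.07}
    - {"hand":0,"x":0,"y":0.002,"z":0.1525,"ax":0,"ay":0,"az":-0.07}

```text
t: 9.85
tool_pos: [0.626, 0.0841, 0.2998]
orientation: [2.373, 2.053, 0.007]
force: [-2.3, -0.0, 1.2]
opening: 0.0204
gripper_force: 1.7
```

```bash
python3 - <<'E'
from h import *
s=read_state();print(s['t'],s['tool_pos'],s['force'],s['opening'],s['gripper_force'],(s['tool_pos']-SPOT)@X,(s['tool_pos']-SPOT)@Y)
print(shift(s['tool_pos']-.0215*Y,1.428))
E
```

```text
9.85 [0.62595755 0.08412181 0.2998068 ] [-2.33019521 -0.04533031  1.19314987] 0.02036481971675418 1.7149259895086288 0.04952818281772664 0.08514935342794185
(array([-0.0215,  0.    , -0.    ]), array([ 0.0056, -0.0008, -0.0012]))
```

Call:
carry_out:
  targets:
    - {"hand":0,"x":0,"y":0,"z":0,"ax":0,"ay":0,"az":0}
    - {"hand":0,"x":-0.005,"y":0,"z":0,"ax":0,"ay":0,"az":0}
    - {"hand":0,"x":-0.01,"y":0,"z":0,"ax":0,"ay":0,"az":0}
    - {"hand":0,"x":-0.015,"y":0,"z":0,"ax":0,"ay":0,"az":0}
    - {"hand":0,"x":-0.018,"y":0,"z":0,"ax":0,"ay":0,"az":0}
    - {"hand":0,"x":-0.018,"y":0,"z":0,"ax":0,"ay":0,"az":0}

```text
t: 10.6
tool_pos: [0.6226, 0.0668, 0.2996]
orientation: [2.374, 2.055, 0.004]
force: [-6.8, 2.4, 7.6]
opening: 0.0161
gripper_force: 30.0
```

```bash
python3 - <<'E'
from h import *
s=read_state();print(s['t'],s['tool_pos'],s['force']@Y,s['opening'],s['gripper_force'],(s['tool_pos']-SPOT)@X,(s['tool_pos']-SPOT)@Y)
E
```

```text
10.6 [0.62260007 0.06678641 0.29962827] 1.4453276062294296 0.016124487910640993 30.00153958797455 0.048675501849146326 0.06751241437118352
```

Call:
carry_out:
  targets:
    - {"hand":0,"x":-0.003,"y":0,"z":0,"ax":0,"ay":0,"az":0}
    - {"hand":0,"x":-0.005,"y":0,"z":0,"ax":0,"ay":0,"az":0}
    - {"hand":0,"x":-0.005,"y":0,"z":0,"ax":0,"ay":0,"az":0}

```text
t: 10.98
tool_pos: [0.6219, 0.0622, 0.2996]
orientation: [2.374, 2.056, 0.005]
force: [-6.9, 4.7, 7.7]
opening: 0.0161
gripper_force: 30.0
```

```bash
python3 - <<'E'
from h import *
s=read_state();print(s['t'],s['tool_pos'],s['force']@Y,s['opening'],s['gripper_force'],(s['tool_pos']-SPOT)@X,(s['tool_pos']-SPOT)@Y)
c=camera_params("scene");p,d=read_camera("scene");cv2.imwrite("pics/s4.png",p);V=cloud(c,d).reshape(-1,3);T=np.c_[(V-SPOT)@X,(V-SPOT)@Y,V[:,2]-.07]
Q=T[(T[:,2]>.027)&(T[:,2]<.036)&(abs(T[:,1]+.13)<.03)&(abs(T[:,0])<.02)]
print('keeper',len(Q),Q.mean(0),Q.min(0),Q.max(0))
Q=T[mask(p,'purple').ravel()&(T[:,2]>.115)&(T[:,2]<.15)&(abs(T[:,1])<.08)&(abs(T[:,0])<.1)]
if len(Q)>9: print('bar',len(Q),cv2.minAreaRect((Q[:,:2]*1000).astype(np.float32)))
Q=T[mask(p,'blue').ravel()&(T[:,2]>.025)&(T[:,2]<.045)&(abs(T[:,1]-.05)<.04)&(abs(T[:,0])<.1)]
if len(Q)>9: print('jawbar',len(Q),cv2.minAreaRect((Q[:,:2]*1000).astype(np.float32)))
cv2.imwrite('pics/s4c.png',cv2.resize(p[180:400,140:400],None,fx=2.7,fy=2.7,interpolation=cv2.INTER_CUBIC))
E
```

```text
10.975 [0.62190432 0.06216672 0.29958999] 3.6822668275336676 0.016116293036733058 30.001543164253235 0.04864521517265956 0.06284072207390491
keeper 54 [ 0.00071576 -0.14029733  0.03120703] [-0.01050736 -0.14365176  0.02711505] [ 0.01173477 -0.13585858  0.03504076]
bar 340 ((0.00464630126953125, 0.9069089889526367), (14.98308277130127, 59.49639892578125), 89.95106506347656)
jawbar 193 ((1.349334716796875, 50.43035125732422), (27.8595027923584, 196.8939208984375), 89.79373168945312)
```

View pics/s4c.png

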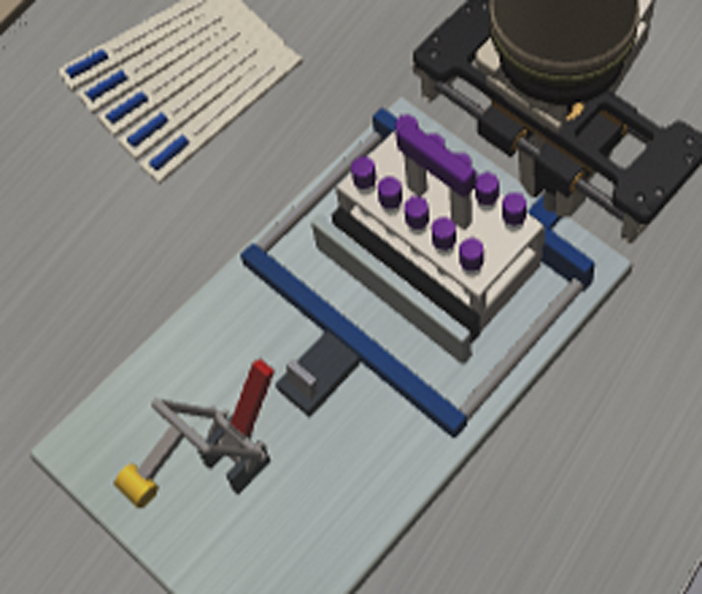

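The rack now stands nearly against the pad. The keeper (300,375) and the lever (255,395) are clear. I press 2 mm more, release and rise.

Call:
carry_out:
  targets:
    - {"hand":0,"x":-0.002,"y":0,"z":0,"ax":0,"ay":0,"az":0}
    - {"hand":0,"x":-0.002,"y":0,"z":0,"ax":0,"ay":0,"az":0}
    - {"hand":50,"x":-0.002,"y":0,"z":0,"ax":0,"ay":0,"az":0}
    - {"hand":50,"x":-0.002,"y":0,"z":0,"ax":0,"ay":0,"az":0}
    - {"hand":50,"x":-0.002,"y":0,"z":0,"ax":0,"ay":0,"az":0}
    - {"hand":50,"x":-0.002,"y":0,"z":-0.05,"ax":0,"ay":0,"az":0}
    - {"hand":50,"x":-0.002,"y":0,"z":-0.11,"ax":0,"ay":0,"az":0}
    - {"hand":50,"x":-0.002,"y":0,"z":-0.12,"ax":0,"ay":0,"az":0}

```text
t: 12.02
tool_pos: [0.6226, 0.0592, 0.4248]
orientation: [2.369, 2.05, 0.015]
force: [0.9, -0.3, -0.2]
opening: 0.0464
gripper_force: 0.0
```

```bash
python3 - <<'E'
from h import *
s=read_state();print(s['t'],s['tool_pos'],s['opening'])
k=tray(.001,-.2655,.098);print(k,shift([k[0],k[1],.40],1.428))
E
```

```text
12.025 [0.62259177 0.05917329 0.42482162] 0.04642200564132458
[ 0.52795256 -0.25603253  0.168     ] (array([-0.3256, -0.0486,  0.0236]), array([ 0.0131, -0.0017, -0.0015]))
```

Call:
carry_out:
  targets:
    - {"hand":50,"x":-0.05,"y":-0.0075,"z":0,"ax":0.013,"ay":0,"az":0}
    - {"hand":50,"x":-0.11,"y":-0.0165,"z":0,"ax":0.013,"ay":0,"az":0}
    - {"hand":50,"x":-0.17,"y":-0.0255,"z":0,"ax":0.013,"ay":0,"az":0}
    - {"hand":50,"x":-0.23,"y":-0.0345,"z":0,"ax":0.013,"ay":0,"az":0}
    - {"hand":50,"x":-0.285,"y":-0.0425,"z":0.01,"ax":0.013,"ay":0,"az":0}
    - {"hand":50,"x":-0.326,"y":-0.0485,"z":0.024,"ax":0.013,"ay":0,"az":0}
    - {"hand":50,"x":-0.326,"y":-0.0485,"z":0.024,"ax":0.013,"ay":0,"az":0}

```text
t: 12.9
tool_pos: [0.5252, -0.2589, 0.3917]
orientation: [-2.372, -2.044, 0.012]
force: [-0.3, -0.2, -0.4]
opening: 0.0465
gripper_force: 0.0
```

```bash
python3 - <<'E'
from h import *
s=read_state();print(s['t'],s['tool_pos'],np.abs(s['dq']).max())
c=camera_params("wrist");p,d=read_camera("wrist");cv2.imwrite("pics/w5.png",p);cv2.imwrite("pics/w5.png",p)
def comp(n,c,p,d,fish):
    V=cloud(c,d,fish).reshape(-1,3);T=np.c_[(V-SPOT)@X,(V-SPOT)@Y,V[:,2]-.07]
    Q=T[mask(p,'yellow').ravel()&(abs(T[:,0])<.04)&(abs(T[:,1]+.265)<.05)&(T[:,2]>.05)&(T[:,2]<.14)]
    if len(Q)>5: print(n,'knob',len(Q),Q.mean(0).round(4),Q.min(0).round(4),Q.max(0).round(4))
    h=cv2.cvtColor(p,cv2.COLOR_BGR2HSV).reshape(-1,3)
    Q=T[((h[:,0]<6)|(h[:,0]>174))&(h[:,1]>140)&(abs(T[:,0])<.03)&(abs(T[:,1]+.19)<.06)&(T[:,2]>.03)]
    if len(Q)>5: print(n,'red',len(Q),Q.min(0).round(4),Q.max(0).round(4),'slope dy/dz',np.polyfit(Q[:,2],Q[:,1],1).round(3))
    Q=T[(T[:,2]>.026)&(T[:,2]<.038)&(abs(T[:,1]+.14)<.025)&(abs(T[:,0])<.02)]
    if len(Q)>5: print(n,'keeper',len(Q),Q.mean(0).round(4),Q.min(0).round(4),Q.max(0).round(4))
    Q=T[mask(p,'blue').ravel()&(T[:,2]>.015)&(T[:,2]<.03)&(abs(T[:,1]+.1)<.04)&(abs(T[:,0])<.1)]
    if len(Q)>5: print(n,'yoke',len(Q),Q.min(0).round(4),Q.max(0).round(4))
comp('wrist',c,p,d,True)
for n in('top','scene'):
    c=camera_params(n);p,d=read_camera(n);comp(n,c,p,d,False)
E
```

```text
12.9 [ 0.52522223 -0.25888789  0.39169679] 0.058119439641506225
wrist knob 453 [ 0.0005 -0.2652  0.1058] [-0.0091 -0.2716  0.1013] [ 0.0102 -0.2591  0.1085]
wrist red 786 [-0.0061 -0.1952  0.047 ] [ 0.0066 -0.162   0.0909] slope dy/dz [ 0.704 -0.229]
wrist keeper 230 [ 0.0009 -0.1411  0.0317] [-0.0098 -0.1448  0.0261] [ 0.0119 -0.1373  0.0345]
wrist yoke 2712 [-0.098  -0.1036  0.0168] [ 0.0997 -0.0895  0.0231]
top knob 46 [ 0.0011 -0.2648  0.106 ] [-0.0075 -0.2707  0.1003] [ 0.0108 -0.2593  0.1097]
top red 45 [-0.0051 -0.2351  0.0517] [ 0.0161 -0.1636  0.3146] slope dy/dz [-0.149 -0.165]
top keeper 25 [ 0.0004 -0.1413  0.0331] [-0.0106 -0.1443  0.0262] [ 0.0106 -0.1383  0.0369]
top yoke 382 [-0.0969 -0.1032  0.0153] [ 0.0975 -0.0898  0.0256]
scene red 171 [-0.0059 -0.195   0.0439] [ 0.0081 -0.1624  0.0911] slope dy/dz [ 0.642 -0.224]
scene keeper 57 [ 0.0008 -0.1403  0.0309] [-0.0107 -0.144   0.0261] [ 0.012  -0.1361  0.0352]
scene yoke 681 [-0.098  -0.1026  0.0152] [ 0.0998 -0.0894  0.024 ]
```

View pics/w5.png

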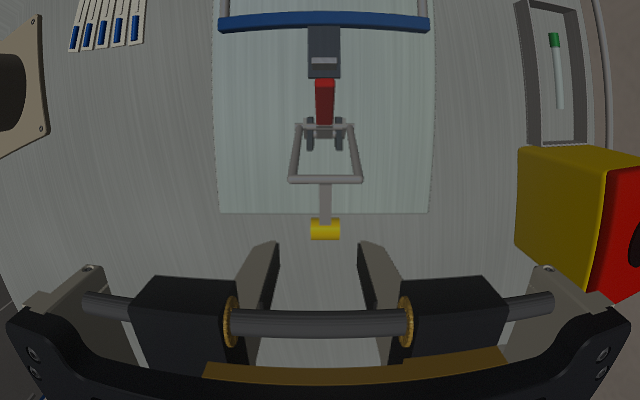

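The wrist view shows the knob at (325,229) centred between the fingers, the lever at (325,95) and the keeper at (323,60).

```bash
python3 - <<'E'
from h import *
s=read_state();print(s['t'],s['tool_pos'])
print(shift(tray(.0007,-.265,.1005+.173),1.428))
E
```

```text
13.05 [ 0.52699312 -0.25583387  0.39394593]
(array([0.0004, 0.0012, 0.0504]), array([-0.0096, -0.0009, -0.0013]))
```

Call:
carry_out:
  newtons: 8
  targets:
    - {"hand":50,"x":0.0005,"y":0.001,"z":0.03,"ax":-0.009,"ay":0,"az":0}
    - {"hand":50,"x":0.0005,"y":0.001,"z":0.0505,"ax":-0.009,"ay":0,"az":0}
    - {"hand":50,"x":0.0005,"y":0.001,"z":0.0505,"ax":-0.009,"ay":0,"az":0}
    - {"hand":15,"x":0.0005,"y":0.001,"z":0.0505,"ax":-0.009,"ay":0,"az":0}
    - {"hand":15,"x":0.0005,"y":0.001,"z":0.0505,"ax":-0.009,"ay":0,"az":0}
    - {"hand":15,"x":0.0005,"y":0.001,"z":0.0505,"ax":-0.009,"ay":0,"az":0}
    - {"hand":15,"x":0.0005,"y":0.001,"z":0.0505,"ax":-0.009,"ay":0,"az":0}

```text
t: 13.92
tool_pos: [0.5275, -0.2561, 0.3444]
orientation: [2.375, 2.055, 0.0]
force: [-1.2, -1.4, 3.0]
opening: 0.0199
gripper_force: 8.0
```

```bash
python3 - <<'E'
from h import *
s=read_state();print(s['t'],s['tool_pos'],s['opening'],s['gripper_force'],s['force'])
T=s['tool_pos'];print((T-SPOT)@X,(T-SPOT)@Y,T[2]-.07-.173, R.from_rotvec(s['orientation']).as_matrix().round(3).tolist())
a0=np.deg2rad(136.8)
for a in np.deg2rad(np.linspace(136.8,11.4,17)[1:]): print(round(90.6*(np.cos(a)-np.cos(a0)),1),round(-90.6*(np.sin(a)-np.sin(a0)),1))
E
```

```text
13.925 [ 0.52753055 -0.25613454  0.34440312] 0.019891468062248466 8.00017386674881 [-1.16378852 -1.38956749  2.96599178]
0.0005968350104694653 -0.2656611093304052 0.10140311506269051 [[0.144, 0.99, 0.001], [0.99, -0.144, -0.0], [-0.0, 0.001, -1.0]]
9.1 -8.4
19.2 -15.5
30.2 -21.2
41.9 -25.3
54.0 -27.8
66.4 -28.6
78.8 -27.7
90.9 -25.1
102.5 -20.9
113.5 -15.2
123.6 -8.0
132.6 0.5
140.3 10.2
146.7 20.8
151.6 32.2
154.9 44.1
```

Call:
carry_out:
  targets:
    - {"hand":15,"x":0.0091,"y":0,"z":-0.0084,"ax":0,"ay":0,"az":0}
    - {"hand":15,"x":0.0192,"y":0,"z":-0.0155,"ax":0,"ay":0,"az":0}
    - {"hand":15,"x":0.0302,"y":0,"z":-0.0212,"ax":0,"ay":0,"az":0}
    - {"hand":15,"x":0.0419,"y":0,"z":-0.0253,"ax":0,"ay":0,"az":0}
    - {"hand":15,"x":0.054,"y":0,"z":-0.0278,"ax":0,"ay":0,"az":0}
    - {"hand":15,"x":0.0664,"y":0,"z":-0.0286,"ax":0,"ay":0,"az":0}
    - {"hand":15,"x":0.0788,"y":0,"z":-0.0277,"ax":0,"ay":0,"az":0}
    - {"hand":15,"x":0.0909,"y":0,"z":-0.0251,"ax":0,"ay":0,"az":0}

```text
t: 14.92
tool_pos: [0.5407, -0.165, 0.3688]
orientation: [-2.375, -2.056, -0.001]
force: [0.9, -0.9, 1.6]
opening: 0.02
gripper_force: 8.0
```

```bash
python3 - <<'E'
from h import *
s=read_state();T=s['tool_pos'];print(s['t'],s['opening'],s['gripper_force'],s['force'],(T-SPOT)@X,(T-SPOT)@Y,T[2]-.243)
E
```

```text
14.925 0.019989878894860823 7.99987256526947 [ 0.89709435 -0.85343579  1.5979614 ] 0.0006181487709104896 -0.17353658365203592 0.12582747932225347
```

Call:
carry_out:
  targets:
    - {"hand":15,"x":0.0116,"y":0,"z":0.0042,"ax":0,"ay":0,"az":0}
    - {"hand":15,"x":0.0226,"y":0,"z":0.0099,"ax":0,"ay":0,"az":0}
    - {"hand":15,"x":0.0327,"y":0,"z":0.0171,"ax":0,"ay":0,"az":0}
    - {"hand":15,"x":0.0417,"y":0,"z":0.0256,"ax":0,"ay":0,"az":0}
    - {"hand":15,"x":0.0494,"y":0,"z":0.0353,"ax":0,"ay":0,"az":0}
    - {"hand":15,"x":0.0558,"y":0,"z":0.0459,"ax":0,"ay":0,"az":0}
    - {"hand":15,"x":0.0607,"y":0,"z":0.0573,"ax":0,"ay":0,"az":0}
    - {"hand":15,"x":0.0637,"y":0,"z":0.068,"ax":0,"ay":0,"az":0}

```text
t: 15.92
tool_pos: [0.5496, -0.1026, 0.2998]
orientation: [-2.375, -2.056, 0.0]
force: [2.4, 0.4, 1.0]
opening: 0.0199
gripper_force: 8.0
```

```bash
python3 - <<'E'
from h import *
s=read_state();T=s['tool_pos'];print(s['t'],s['opening'],s['gripper_force'],s['force'],(T-SPOT)@X,(T-SPOT)@Y,T[2]-.243)
c=camera_params("scene");p,d=read_camera("scene");cv2.imwrite('pics/s6c.png',cv2.resize(p[200:400,140:400],None,fx=3,fy=3,interpolation=cv2.INTER_CUBIC))
E
```

```text
15.925 0.01985763648177048 7.999923080205917 [2.36614173 0.35788899 0.97975333] 0.0005611493364892032 -0.11051122785762878 0.056810663200234535
```

View pics/s6c.png

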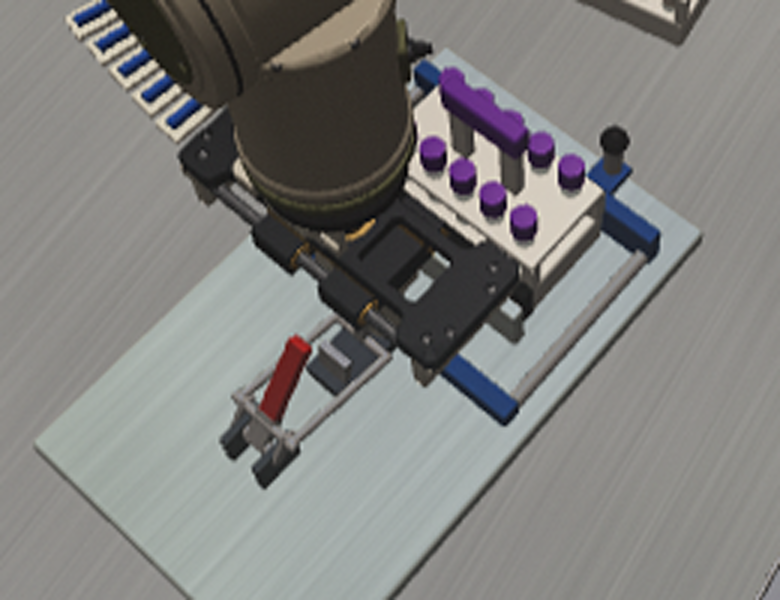

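The loop lies over the keeper with its bar in the gap: the side wires reach past the keeper at (340,365). I release it, rise and close the hand.

Call:
carry_out:
  targets:
    - {"hand":45,"x":0,"y":0,"z":0,"ax":0,"ay":0,"az":0}
    - {"hand":45,"x":0,"y":0,"z":0,"ax":0,"ay":0,"az":0}
    - {"hand":45,"x":0,"y":0,"z":0,"ax":0,"ay":0,"az":0}
    - {"hand":45,"x":0,"y":0,"z":-0.04,"ax":0,"ay":0,"az":0}
    - {"hand":0,"x":-0.01,"y":0,"z":-0.075,"ax":0,"ay":0,"az":0}
    - {"hand":0,"x":-0.03,"y":0,"z":-0.075,"ax":0,"ay":0,"az":0}
    - {"hand":0,"x":-0.03,"y":0,"z":-0.075,"ax":0,"ay":0,"az":0}
    - {"hand":0,"x":-0.03,"y":0,"z":-0.075,"ax":0,"ay":0,"az":0}

```text
t: 16.98
tool_pos: [0.5448, -0.1325, 0.3741]
orientation: [-2.374, -2.053, 0.002]
force: [0.2, -0.4, -0.0]
opening: 0.0069
gripper_force: 0.0
```

```bash
python3 - <<'E'
from h import *
s=read_state();T=s['tool_pos'];print(s['t'],s['opening'],s['force'],(T-SPOT)@X,(T-SPOT)@Y,'tip',T[2]-.256)
c=camera_params("scene");p,d=read_camera("scene");V=cloud(c,d).reshape(-1,3);T=np.c_[(V-SPOT)@X,(V-SPOT)@Y,V[:,2]-.07]
cv2.imwrite('pics/s7.png',p)
Q=T[mask(p,'yellow').ravel()&(abs(T[:,0])<.04)&(abs(T[:,1]+.11)<.05)&(T[:,2]>.03)&(T[:,2]<.14)]
if len(Q)>5: print('knob',len(Q),Q.mean(0).round(4),Q.max(0).round(4))
h=cv2.cvtColor(p,cv2.COLOR_BGR2HSV).reshape(-1,3)
Q=T[((h[:,0]<6)|(h[:,0]>174))&(h[:,1]>140)&(abs(T[:,0])<.03)&(abs(T[:,1]+.19)<.06)&(T[:,2]>.03)&(T[:,2]<.11)]
if len(Q)>5: print('red',len(Q),Q.min(0).round(4),Q.max(0).round(4))
E
```

```text
16.975 0.0068725771961803805 [ 0.2124785  -0.36024245 -0.03833801] 0.00011097590314927343 -0.14083419427688226 tip 0.11814534674119803
red 184 [-0.0056 -0.1933  0.0425] [ 0.0074 -0.1567  0.0866]
```

Call:
carry_out:
  targets:
    - {"hand":0,"x":0.003,"y":0,"z":0.03,"ax":0,"ay":0,"az":0}
    - {"hand":0,"x":0.003,"y":0,"z":0.048,"ax":0,"ay":0,"az":0}
    - {"hand":0,"x":-0.014,"y":0,"z":0.048,"ax":0,"ay":0,"az":0}
    - {"hand":0,"x":-0.029,"y":0,"z":0.048,"ax":0,"ay":0,"az":0}
    - {"hand":0,"x":-0.044,"y":0,"z":0.047,"ax":0,"ay":0,"az":0}
    - {"hand":0,"x":-0.055,"y":0,"z":0.045,"ax":0,"ay":0,"az":0}
    - {"hand":0,"x":-0.067,"y":0,"z":0.043,"ax":0,"ay":0,"az":0}
    - {"hand":0,"x":-0.081,"y":0,"z":0.0445,"ax":0,"ay":0,"az":0}

```text
t: 18.02
tool_pos: [0.5337, -0.2134, 0.3316]
orientation: [-2.375, -2.056, -0.001]
force: [-0.2, 3.3, -0.2]
opening: 0.0005
gripper_force: 1.4
```

```bash
python3 - <<'E'
from h import *
s=read_state();T=s['tool_pos'];print(s['t'],s['opening'],s['force'],(T-SPOT)@X,(T-SPOT)@Y,'tip',T[2]-.256)
for n in('scene','top'):
    c=camera_params(n);p,d=read_camera(n);V=cloud(c,d).reshape(-1,3);T=np.c_[(V-SPOT)@X,(V-SPOT)@Y,V[:,2]-.07]
    cv2.imwrite(f'pics/{n}8.png',p)
    h=cv2.cvtColor(p,cv2.COLOR_BGR2HSV).reshape(-1,3)
    Q=T[((h[:,0]<6)|(h[:,0]>174))&(h[:,1]>140)&(abs(T[:,0])<.03)&(abs(T[:,1]+.22)<.08)&(T[:,2]>.01)&(T[:,2]<.12)]
    if len(Q)>5: print('red',len(Q),Q.min(0).round(4),Q.max(0).round(4))
    Q=T[mask(p,'yellow').ravel()&(abs(T[:,0])<.04)&(abs(T[:,1]+.12)<.05)&(T[:,2]>.03)&(T[:,2]<.14)]
    if len(Q)>5: print('knob',len(Q),Q.mean(0).round(4),Q.max(0).round(4))
E
```

```text
18.025 0.00047029152763995133 [-0.1733991   3.28841745 -0.15330937] 0.0005989850771987975 -0.22251640275330514 tip 0.07564502834916759
red 23 [-0.004  -0.2445  0.0484] [ 0.0078 -0.2135  0.0886]
knob 79 [ 0.0011 -0.1269  0.0642] [ 0.0106 -0.1201  0.0696]
red 20 [-0.0046 -0.2215  0.0456] [ 0.0047 -0.2146  0.0797]
knob 53 [ 0.0006 -0.1258  0.0644] [ 0.0105 -0.1206  0.0692]
```

Call:
carry_out:
  targets:
    - {"hand":0,"x":-0.0137,"y":0,"z":0.0078,"ax":0,"ay":0,"az":0}
    - {"hand":0,"x":-0.0195,"y":0,"z":0.012,"ax":0,"ay":0,"az":0}
    - {"hand":0,"x":-0.0255,"y":0,"z":0.018,"ax":0,"ay":0,"az":0}
    - {"hand":0,"x":-0.029,"y":0,"z":0.0245,"ax":0,"ay":0,"az":0}
    - {"hand":0,"x":-0.0325,"y":0,"z":0.032,"ax":0,"ay":0,"az":0}
    - {"hand":0,"x":-0.034,"y":0,"z":0.039,"ax":0,"ay":0,"az":0}
    - {"hand":0,"x":-0.0355,"y":0,"z":0.0475,"ax":0,"ay":0,"az":0}
    - {"hand":0,"x":-0.0355,"y":0,"z":0.0495,"ax":0,"ay":0,"az":0}

```text
t: 19.12
tool_pos: [0.5288, -0.2479, 0.2837]
orientation: [2.375, 2.056, 0.0]
force: [-10.8, 5.8, 25.5]
opening: 0.0007
gripper_force: 12.9
```

```bash
python3 - <<'E'
from h import *
s=read_state();T=s['tool_pos'];print(s['t'],s['opening'],s['force'],(T-SPOT)@X,(T-SPOT)@Y,'tip',T[2]-.256)
E
```

```text
19.125 0.0006889676187969329 [-10.8105115    5.77636814  25.53913308] 0.0006414129451996157 -0.25738557082081037 tip 0.027713779761928403
```

Pressing at 25 N against the stop, with the tip at the expected height. I rise clear and look.

Call:
carry_out:
  targets:
    - {"hand":0,"x":0,"y":0,"z":0,"ax":0,"ay":0,"az":0}
    - {"hand":0,"x":0,"y":0,"z":-0.03,"ax":0,"ay":0,"az":0}
    - {"hand":0,"x":-0.02,"y":0,"z":-0.09,"ax":0,"ay":0,"az":0}
    - {"hand":0,"x":-0.06,"y":0,"z":-0.14,"ax":0,"ay":0,"az":0}
    - {"hand":0,"x":-0.09,"y":0,"z":-0.16,"ax":0,"ay":0,"az":0}
    - {"hand":0,"x":-0.09,"y":0,"z":-0.16,"ax":0,"ay":0,"az":0}

```text
t: 19.88
tool_pos: [0.5155, -0.3391, 0.444]
orientation: [2.375, 2.05, 0.001]
force: [1.1, -0.1, -0.9]
opening: 0.0004
gripper_force: 0.0
```

```bash
python3 - <<'E'
from h import *
s=read_state();T=s['tool_pos'];print(s['t'],s['force'])
for n in('scene','top'):
    c=camera_params(n);p,d=read_camera(n);V=cloud(c,d).reshape(-1,3);T=np.c_[(V-SPOT)@X,(V-SPOT)@Y,V[:,2]-.07]
    h=cv2.cvtColor(p,cv2.COLOR_BGR2HSV).reshape(-1,3)
    Q=T[((h[:,0]<6)|(h[:,0]>174))&(h[:,1]>140)&(abs(T[:,0])<.03)&(abs(T[:,1]+.24)<.09)&(T[:,2]>.01)&(T[:,2]<.12)]
    if len(Q)>5: print('red',len(Q),Q.min(0).round(4),Q.max(0).round(4))
    Q=T[mask(p,'yellow').ravel()&(abs(T[:,0])<.04)&(abs(T[:,1]+.12)<.05)&(T[:,2]>.03)&(T[:,2]<.14)]
    if len(Q)>5: print('knob',len(Q),Q.mean(0).round(4),Q.max(0).round(4))
    Q=T[mask(p,'purple').ravel()&(T[:,2]>.115)&(T[:,2]<.15)&(abs(T[:,1])<.08)&(abs(T[:,0])<.1)]
    if len(Q)>9: print('bar',len(Q),cv2.minAreaRect((Q[:,:2]*1000).astype(np.float32)),Q[:,2].max())
    if n=='scene': cv2.imwrite('pics/s9c.png',cv2.resize(p[200:400,140:400],None,fx=3,fy=3,interpolation=cv2.INTER_CUBIC))
E
```

```text
19.875 [ 1.08477036 -0.07532253 -0.92633835]
red 261 [-0.0063 -0.2789  0.0223] [ 0.0082 -0.2269  0.032 ]
knob 78 [ 0.001  -0.1382  0.0661] [ 0.0109 -0.1312  0.0699]
bar 327 ((0.13391685485839844, -3.3409175872802734), (15.6311674118042, 59.86559295654297), 89.69705963134766) 0.13716753994550163
red 96 [-0.0045 -0.2768  0.0257] [ 0.0063 -0.2282  0.034 ]
knob 49 [ 0.0006 -0.1369  0.0654] [ 0.0093 -0.1313  0.07  ]
bar 159 ((-0.6622314453125, -3.8684096336364746), (12.8850736618042, 57.6359748840332), 89.90261840820312) 0.1376552217890587
```

View pics/s9c.png

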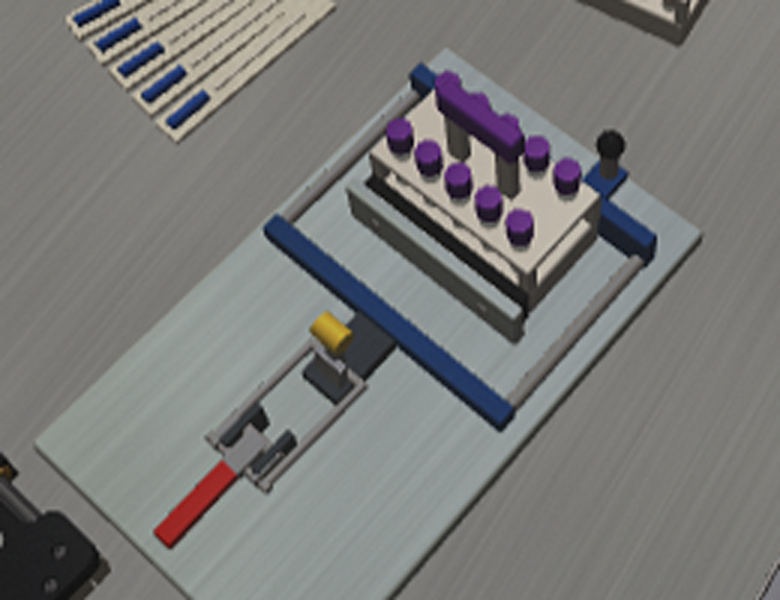

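The lever lies flat at (195,510), the loop is hooked behind the keeper at (340,370), and the rack is pressed about 3.5 mm into the pad. The arm is clear, so I hand the job in.

```bash
python3 -c "
from plant import robot
print(robot.close_job())"
```

```text
the job is handed in; nothing more can be done
None
```

The purple rack is clamped against the pad with the loop hooked and the red lever fully down; the orange rack was left untouched, and the job was handed in at about 20 s (the hand-in returned no verdict).

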